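# Offer a pressure gauge up to its test port

### The arm

A 6-joint arm with a two-finger parallel gripper is mounted at the origin on the work surface. World frame = base frame: x ahead of the robot, y to its left, z up, the work surface at z = 0. Lengths are in m, angles in rad, forces in N, time in s.
With the tool pointing down it reaches from about 0.275 to 0.875 m from the base axis. Payload 12.5 kg.
Tool frame: the origin (TCP) lies between the finger pads; the fingertips stand 17 mm ahead of it and the grasp point (between the pads) lies 2 mm behind it; z points along the fingers, y is the line along which they close (so a half turn about z gives the same grasp; the last joint's range is limited). The gripper opens to 85 mm and grips with 20 to 120 N. Pads are 22 mm wide; open, the fingers measure 114 mm over their backs; the gripper's body (76 mm by 85 mm) begins 54 mm behind the grasp point. The pads swing forward as they close: fully open they stand 13 mm farther back than shut.
Start: joints at [1.251, 0.351, 1.652, -0, 1.139, -0.085], TCP at [0.128, 0.535, 0.248] pointing down, gripper open.
Joint ranges: [-2.75, 2.75], [-0.79, 2.1], [0.01, 2.65], [-1.57, 4.71], [0.07, 3.14], [-2.87, 2.87]. Speed limits (rad/s): [2.22, 2.22, 2.79, 3.14, 3.14, 3.14].

### API

Orientations are given as a unit quaternion [w, x, y, z].
In Python, from bench import r gives the robot as it stands.
- The arm moves only by the tool servo_tool, never from a script. Its argument "deltas" is a list that holds one entry, the list of rows, each a list of 7 numbers: the shift along the tool's x, y, z in m, then the turn, a rotation vector about the tool's x, y, z in rad, then the finger opening in m, from 0 to 0.0854. In form: [[[dx, dy, dz, rx, ry, rz, hand], ...]]. A call has 1 to 12 rows; each row is the pose to reach, as a shift and turn from the pose commanded when the call began, along the tool's axes at that moment; what a row does not reach only later rows make up. A row lasts 1/10 s, in which the tool goes at most 50 mm and 8.59 degrees, less where a joint would pass 70% of its speed; a pose out of reach is approached as far as the arm can. A call with a gripper value outside its range is refused whole. The fingers move at their own pace and stop on an object; "newtons" is the grip in N (left out, the last holds). Time passes only in rows, so rows that repeat a pose let the fingers close. It gives the time, the measured TCP pose, the force, the opening and the grip force at its end, in the units of the state.
- r.get_obs(): the state, without advancing time (a new reading comes with each control period).
- r.capture(name): name is "side" or "top" or "wrist"; returns the picture (400x640x3 uint8, red, green, blue); there is no depth.
- r.calibration(name): a dict with "fovy" (degrees; the focal length in pixels is half the picture's height over the tangent of half this angle, whatever the lens; pixels are square), "cx", "cy" (the principal point, pixels), "world_from_camera" (4x4, takes a point from camera to world coordinates). Camera axes: x right, y down, z forward; pixel columns grow to the right and rows downward; lengths in m; the calibration is good to about 2 mm. A picture is of the moment at which its call begins: read the wrist's pose just before it. calibration takes no time and is no camera call; for the wrist camera it gives the pose at the moment of the call.
- r.job_done(): hands the job in; it is judged then, once.
The state is a dict: "clock": time; "joint_pos": joint angles; "qvel": joint speeds; "tau": joint torques, N m; "eef_pos": TCP position; "tool_rot": TCP orientation; "ft_force": force on the tool from outside, world axes, zero at the start; "torque": the same for the moment, N m; "width": finger opening in m; "grasp_force": force on a finger pad.
Only numpy, scipy, OpenCV 4.12 (cv2) and the standard library are available. Lean on these libraries where they do the work, as an engineer would, in place of code of your own. Each camera call takes 0.05 s, during which the arm holds its last target. There are 200 camera calls.

### The job

Take the large pressure gauge out of the rack, turn it about so that its dial faces the side of the manifold where the valve handles are, carry it over the splash guard and hold it upright about a centimetre above the manifold's one open port, with its stem centred over the hole and its dial square to the manifold, ready for the fitter to put sealant on the thread. Finish still holding it there in the gripper: do not put it in or let go. Touch neither the guard nor the manifold with the gauge or the arm, and leave the other things where they are.

Things in the scene. Friction and masses are not known exactly. Their poses are not given: they have to be found in the camera images.
- gauge: large pressure gauge, 0.2 kg: dark round case 63 mm diameter, 28 mm thick, upright on a brass stem. Origin: centre of the stem's lower end; z up; white dial to its own -x, plain back to +x. Stem 14 mm wide, z = 0 to 22 mm; shoulder 29 mm wide, 22 to 30 mm; case centre at 60.5, top at 92 mm. Grip from above across the flat faces. At the start it stands in the rack, origin 23 mm above the table
- gauge_dial (a point): centre of the large gauge's dial, on the case's front face: 14 mm to the gauge's own -x of its axis, 60.5 mm above the stem's lower end. At the start the dial looks roughly towards the robot
- rack: fixed wooden rack block 90 (x) x 260 (y) x 45 mm high, with three holes 17 mm wide and 30 mm deep in a row along its y axis, 85 mm apart. Origin: centre of its underside. The three gauges stand in it, their shoulders resting on its top, in any order
- manifold: fixed aluminium test manifold block 70 (x) x 260 (y) x 50 mm high, with three black round valve handles on its +x side (handles reach 70 mm from its centre line). Three brass ports stand on top in a row along its y axis, 85 mm apart, in any order. Origin: centre of its underside
- open_port: the manifold's one open port: brass collar 34 mm outside diameter, 25 mm high, with an open hole 22 mm wide and 21 mm deep; fixed. Origin: centre of its underside, on the manifold's top (50 mm above the table). Its x axis is the manifold's: +x points to the valve handles
- port_mouth (a point): centre of the open port's mouth, on its upper rim, 75 mm above the table; axes as the manifold's (z up, +x to the valve handles)
- plugged_port: a port like it, closed with a hexagon plug, top 85 mm above the table; fixed. Origin: centre of its underside, on the manifold
- used_port: a port with a small 40 mm gauge already fitted (dial towards the valve handles), top about 124 mm above the table; fixed. Origin: centre of its underside, on the manifold
- guard: fixed upright splash guard between rack and manifold: grey sheet 4 mm thick and 420 mm long (x) with a 12 mm steel tube along its top, 140 mm high. Origin: centre of its underside
- small_gauge_a: a small gauge standing in the rack: case 40 mm diameter, 24 mm thick, top 92 mm above the table, same stem and shoulder; 0.1 kg. Origin: the stem's lower end, as in the large gauge. Leave alone
- small_gauge_b: a small gauge standing in the rack: case 40 mm diameter, 24 mm thick, top 92 mm above the table, same stem and shoulder; 0.1 kg. Origin: the stem's lower end, as in the large gauge. Leave alone
- bottle: red bottle of adhesive, 44 mm diameter, 120 mm high, standing; leave alone. Origin: centre of its underside
- cup: white plastic cup, 70 mm across, 70 mm high; leave alone. Origin: centre of its underside
- wrench: steel wrench 200 mm long lying on the bench; leave alone. Origin: near its middle
- fitting_a: loose brass fitting, 22 mm diameter, 26 mm high, standing; leave alone. Origin: centre of its underside
- fitting_b: another such brass fitting; leave alone. Origin: centre of its underside

How it is judged:
By the outcome, as a careful person would: the job done as asked, in the order asked, and still so for the second after the job is handed in, while the arm keeps its last pose, push and grip.
It also fails if it takes over 42 s, if anything falls off the work surface, if the arm or the gripper's body presses on something with over 40 N, if the wrist force passes 120 N, or if a joint passes its speed limit or range.

## Working session

There is one attempt and no reset: what is moved stays moved. The work goes in short steps, Python scripts to look and compute and a tool call to move; the robot and the scene stay as the last step left them, time stands still between calls to the robot, and variables do not carry over. Pictures are saved under pics/ and viewed, at most 10 in all, crops included, and the job is handed in when it is done.

Besides the shell and the picture viewer there is one more tool, called after "Request:" in YAML: its name, and indented under it one key for each argument. servo_tool: Moves the arm, as the interface text tells. Its arguments: {"type":"object","properties":{"deltas":{"type":"array","items":{"type":"array","items":{"type":"array","items":{"type":"number"}}}},"newtons":{"type":"number"}},"required":["deltas"]}

```bash
mkdir -p pics; python3 - <<'E'
from bench import r
import cv2,numpy as np
np.set_printoptions(precision=4,suppress=True)
for n in("side","top"):
    cv2.imwrite(f"pics/{n}0.png",r.capture(n)[:,:,::-1]); c=r.calibration(n); print(n,c)
print(r.get_obs()); print(r.calibration("wrist"))
E
```

```text
side {'fovy': 43.297317749595614, 'cx': 327.0737303495676, 'cy': 196.7617884255891, 'world_from_camera': array([[ 0.9338, -0.2317,  0.2727,  0.2887],
       [-0.3576, -0.6319,  0.6877, -0.7755],
       [ 0.013 , -0.7396, -0.6729,  0.8398],
       [ 0.    ,  0.    ,  0.    ,  1.    ]])}
top {'fovy': 42.42313455687358, 'cx': 323.15445520147864, 'cy': 193.54118291478514, 'world_from_camera': array([[ 0.0178, -0.9757,  0.2186,  0.291 ],
       [-0.9998, -0.0173,  0.0043, -0.0065],
       [-0.0005, -0.2186, -0.9758,  1.4833],
       [ 0.    ,  0.    ,  0.    ,  1.    ]])}
{'clock': 0.1, 'joint_pos': array([ 1.2514,  0.3512,  1.6524,  0.    ,  1.1391, -0.0846]), 'qvel': array([-0.0002, -0.0024, -0.0026, -0.0007,  0.001 ,  0.0001]), 'tau': array([  0.0022, -50.6837, -29.1878,  -0.0001,   0.0026,  -0.    ]), 'eef_pos': array([0.1278, 0.5346, 0.2478]), 'tool_rot': array([-0.0001,  0.1171,  0.9931, -0.0005]), 'ft_force': array([0.5903, 0.6   , 0.3052]), 'torque': array([-0.0182,  0.0201,  0.0264]), 'grasp_force': 0.0, 'width': 0.08523430415311041}
{'fovy': 63.29419996722624, 'cx': 316.6446178998631, 'cy': 200.57548864099513, 'world_from_camera': array([[ 0.2341,  0.9363,  0.2619,  0.0608],
       [ 0.9722, -0.2251, -0.0642,  0.5513],
       [-0.0012,  0.2696, -0.963 ,  0.374 ],
       [ 0.    ,  0.    ,  0.    ,  1.    ]])}
```

View pics/top0.png

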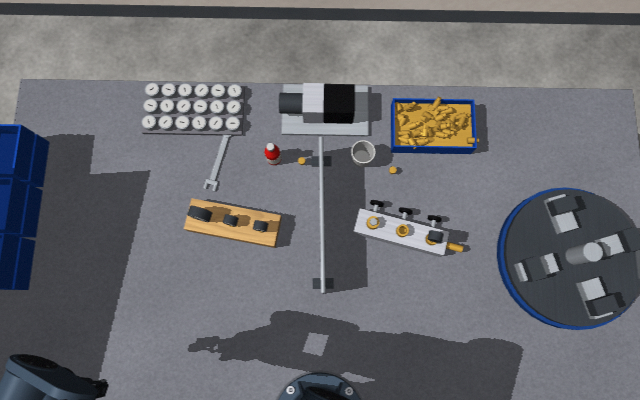

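View pics/side0.png

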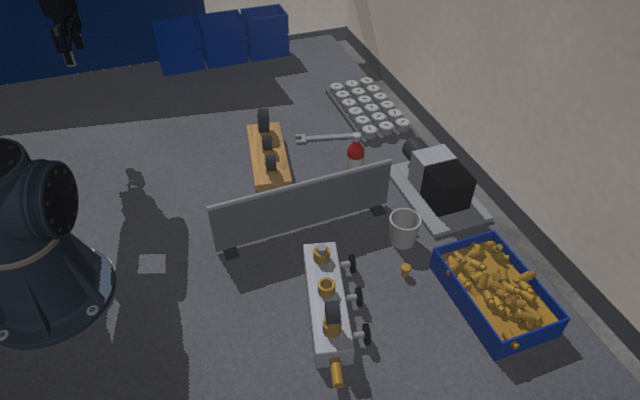

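The top view shows the rack at (233,222) with the large gauge at its left end (200,213), the guard at column 322, and the manifold at (403,232). The open port is in the middle at (403,230), and the handles are on the far side. I'll enlarge the crops to measure.

```bash
python3 - <<'E'
import cv2,numpy as np
a=cv2.imread("pics/top0.png")
f=lambda x,y:cv2.resize(a[y:y+75,x:x+120],None,fx=6,fy=6,interpolation=cv2.INTER_CUBIC)[:300*2]
b=np.vstack([f(175,187)[:, :],])
c=f(350,193)
o=np.vstack([b[:290*2][30:430][::1],c])
o=cv2.resize(np.vstack([b,c]),(480,600)) if 0 else None
s=lambda x,y,w,h,k:cv2.resize(a[y:y+h,x:x+w],None,fx=k,fy=k,interpolation=cv2.INTER_CUBIC)
cv2.imwrite("pics/crop0.png",np.vstack([s(175,190,130,60,5),s(345,197,130,60,5)]))
E
```

```text
(no output)
```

View pics/crop0.png

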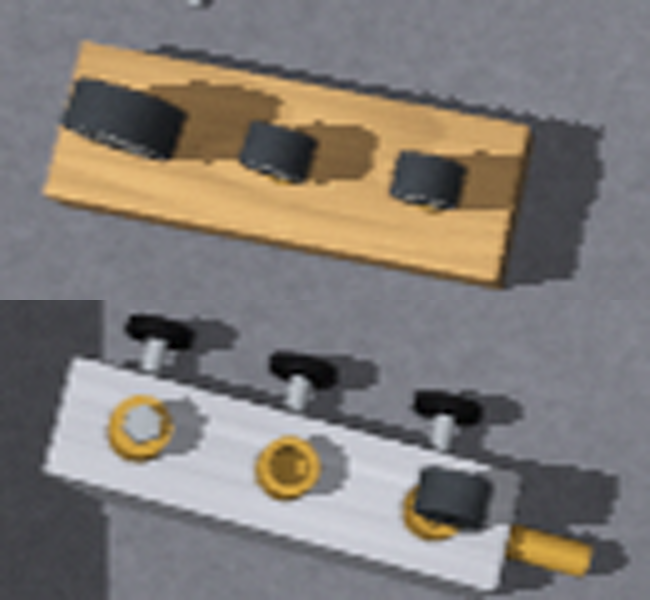

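The crop shows the rack's top corners at (82,41), (530,126), (502,283) and (43,195), with the large gauge case at (125,118). The manifold's left edge runs (78,357)-(45,470), its front right corner is (497,590), and the open port's rim is centred at (289,466).

```bash
cat > h.py <<'E'
from bench import r
import numpy as np,cv2
from scipy.spatial.transform import Rotation as R
np.set_printoptions(precision=4,suppress=True)
def back(c,px,z):
    f=200/np.tan(np.radians(c["fovy"])/2);T=c["world_from_camera"]
    d=T[:3,:3]@np.array([(px[0]-c["cx"])/f,(px[1]-c["cy"])/f,1]);return T[:3,3]+d*(z-T[2,3])/d[2]
def proj(c,P):
    f=200/np.tan(np.radians(c["fovy"])/2);T=c["world_from_camera"]
    q=(np.atleast_2d(P)-T[:3,3])@T[:3,:3];return q[:,:2]/q[:,2:]*f+[c["cx"],c["cy"]]
def toolR(o): return R.from_quat(o["tool_rot"],scalar_first=True)
def delta(o,p,q):  # world target -> tool shift and turn
    a=toolR(o);return a.inv().apply(p-o["eef_pos"]),(a.inv()*q).as_rotvec()
def down(yaw): # tool pointing down, tool y at world angle yaw
    y=np.array([np.cos(yaw),np.sin(yaw),0]);z=np.array([0,0,-1.]);return R.from_matrix(np.c_[np.cross(y,z),y,z])
E
python3 - <<'E'
from h import *
c=r.calibration("top")
def A(x,y,z):return back(c,(175+(x+.5)/5-.5,190+(y+.5)/5-.5),z)
def B(x,y,z):return back(c,(345+(x+.5)/5-.5,197+(y-299.5)/5-.5),z)
k=[A(*p,.045) for p in((82,41),(530,126),(502,283),(43,195))]
print(np.array(k),np.mean(k,0))
ang=lambda v:np.degrees(np.arctan2(v[1],v[0]))
print("rack yaw",ang(k[0]-k[1])-90,ang(k[3]-k[2])-90)
m=[B(*p,.05) for p in((78,357),(45,470),(497,590))]
print(np.array(m),"man yaw",ang(m[1]-m[2])-90,ang(m[0]-m[1]),(m[0]+m[2])/2)
print("port",B(289,466,.075),B(289.5,465,.075))
print("plug",B(140,427,.075))
print("case top",A(125,105,.11))
print("guard",back(c,(320,138),.14),back(c,(323,290),.14))
o=r.get_obs();t=toolR(o);print(t.as_matrix())
T=r.calibration("wrist")["world_from_camera"];print("cam in tool",t.inv().apply(T[:3,3]-o["eef_pos"]),t.as_matrix().T@T[:3,:3])
E
```

```text
[[0.5941 0.3769 0.045 ]
 [0.5494 0.1194 0.045 ]
 [0.46   0.1318 0.045 ]
 [0.505  0.3924 0.045 ]] [0.5271 0.2551 0.045 ]
rack yaw -9.850536830406455 -9.812343603638567
[[ 0.572  -0.1058  0.05  ]
 [ 0.5071 -0.0874  0.05  ]
 [ 0.4444 -0.3387  0.05  ]] man yaw -14.021845290113092 -15.807838176766507 [ 0.5082 -0.2223  0.05  ]
port [ 0.508  -0.2205  0.075 ] [ 0.5085 -0.2208  0.075 ]
plug [ 0.5283 -0.1385  0.075 ]
case top [0.5454 0.3337 0.11  ]
guard [0.7476 0.0109 0.14  ] [ 0.3386 -0.0047  0.14  ]
[[-0.9726  0.2327 -0.0004]
 [ 0.2327  0.9726 -0.001 ]
 [ 0.0001 -0.0011 -1.    ]]
cam in tool [ 0.069   0.0005 -0.1262] [[-0.0015 -0.9629 -0.2697]
 [ 1.     -0.0014 -0.0005]
 [ 0.0001 -0.2697  0.9629]]
```

```bash
python3 - <<'E'
from h import *
print(delta(r.get_obs(),np.array([.5416,.3389,.24]),down(np.radians(160))))
E
```

```text
(array([-0.448 , -0.0941,  0.0079]), array([-0.0008, -0.0009, -1.4565]))
```

Request:
servo_tool:
  deltas:
    - [[-0.04,-0.008,0.001,0,0,-0.13,0.085],[-0.08,-0.016,0.002,0,0,-0.26,0.085],[-0.12,-0.024,0.003,0,0,-0.39,0.085],[-0.16,-0.032,0.004,0,0,-0.52,0.085],[-0.2,-0.04,0.005,0,0,-0.65,0.085],[-0.24,-0.05,0.006,0,0,-0.78,0.085],[-0.28,-0.06,0.007,0,0,-0.92,0.085],[-0.33,-0.07,0.008,0,0,-1.06,0.085],[-0.38,-0.08,0.008,0,0,-1.2,0.085],[-0.42,-0.09,0.008,0,0,-1.34,0.085],[-0.448,-0.094,0.008,0,0,-1.457,0.085],[-0.448,-0.094,0.008,0,0,-1.457,0.085]]

```text
clock: 1.3
eef_pos: [0.5444, 0.3372, 0.2394]
tool_rot: [-0.0, -0.574, 0.819, -0.0]
ft_force: [-0.4, -0.5, -0.1]
width: 0.085
grasp_force: 0.0
```

```bash
python3 - <<'E'
from h import *
o=r.get_obs();c=r.calibration("wrist");a=r.capture("wrist");cv2.imwrite("pics/w1.png",a[:,:,::-1])
print(o["clock"],o["eef_pos"],toolR(o).as_matrix(),o["joint_pos"],np.abs(o["qvel"]).max())
print(proj(c,[[.5416,.3389,.115],[.5271,.2551,.045]]))
E
```

```text
1.3 [0.5444 0.3372 0.2394] [[-0.3411 -0.94   -0.0001]
 [-0.94    0.3411 -0.0006]
 [ 0.0006 -0.0001 -1.    ]] [ 0.4821  0.5241  1.4091 -0.0005  1.2088 -2.3112] 0.16220860402163212
[[319.7555 198.7329]
 [303.2812  93.1351]]
```

View pics/w1.png

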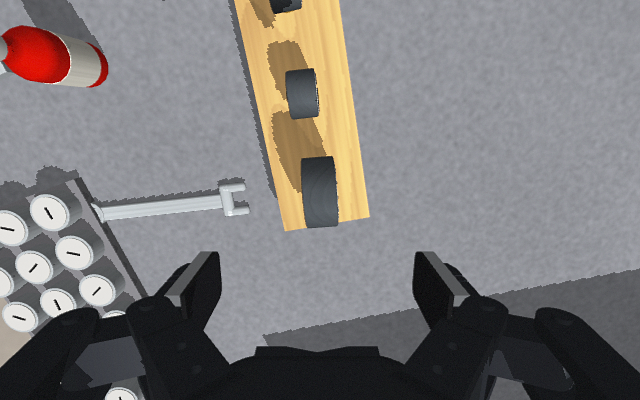

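The wrist view shows the large gauge's case at columns 302-338, rows 157-227, almost square to the gripper, with the dial side to the right. Next I fit a cylinder silhouette to it.

```bash
cat > fit.py <<'E'
from h import *
from scipy.optimize import minimize
def cyl(p,zc,s=8):
    t=np.linspace(0,2*np.pi,40);x,y,w=p;c,sn=np.cos(w),np.sin(w)
    return np.array([[x+c*a-sn*.0315*np.cos(k),y+sn*a+c*.0315*np.cos(k),zc+.0315*np.sin(k)] for a in(-.014,.014) for k in t])
def rend(c,P,roi,s=8):
    h=cv2.convexHull(np.float32(proj(c,P)));x0,y0,x1,y1=roi
    m=np.zeros(((y1-y0)*s,(x1-x0)*s),np.uint8)
    cv2.fillPoly(m,[np.int32(np.round((h.reshape(-1,2)-[x0,y0]+.5)*s*16))],255,shift=4)
    return cv2.resize(m,(x1-x0,y1-y0),interpolation=cv2.INTER_AREA)/255.
def fit(c,a,roi,zc,p0):
    x0,y0,x1,y1=roi;v=cv2.cvtColor(a,cv2.COLOR_RGB2HSV)[y0:y1,x0:x1].astype(int)
    m=((v[...,1]<90)&(v[...,2]<95)).astype(float)
    s=np.array([.001,.001,.02]);best=None
    for d in(-.15,0,.15):
        f=minimize(lambda q:np.abs(rend(c,cyl(p0+q*s,zc),roi)-m).sum(),[0,0,d/.02],method="Nelder-Mead",options=dict(initial_simplex=np.array([0,0,d/.02])+np.vstack([np.zeros(3),4*np.eye(3)])))
        if best is None or f.fun<best.fun:best=f
    return p0+best.x*s,best.fun,m.sum(),m
E
python3 - <<'E'
from fit import *
c=r.calibration("wrist");a=cv2.imread("pics/w1.png")[:,:,::-1].copy()
p,e,n,m=fit(c,a,(288,142,352,240),.0835,np.array([.5416,.3389,-.35]))
print(p,np.degrees(p[2]),e,n)
o=r.get_obs();print(o["eef_pos"])
print(delta(o,np.array([p[0],p[1],.09]),down(p[2]+np.pi)))
E
```

```text
[ 0.5406  0.3418 -0.2772] -15.88084185692951 842.6196078431373 1601.0
[0.5427 0.3383 0.2395]
(array([-0.0028,  0.0031,  0.1495]), array([ 0.0007, -0.0007, -0.0738]))
```

```bash
python3 - <<'E'
from fit import *
o=r.get_obs();c=r.calibration("wrist");a=r.capture("wrist");cv2.imwrite("pics/w2.png",a[:,:,::-1])
v=cv2.cvtColor(a,cv2.COLOR_RGB2HSV);print(v[190,318],v[190,333],v[165,310],v[215,330],v[190,285],v[190,350],v[235,320])
x0,y0,x1,y1=288,142,352,240;roi=(x0,y0,x1,y1)
w=v[y0:y1,x0:x1].astype(int);m=((w[...,1]<90)&(w[...,2]<95))
best=fit(c,a,roi,.0835,np.array([.5416,.3389,-.33]));print(best[:3])
q=rend(c,cyl(best[0],.0835),roi)
i=np.dstack([a[y0:y1,x0:x1,::-1]]);j=np.dstack([m*255,q*255,0*q]).astype(np.uint8)
cv2.imwrite("pics/m2.png",cv2.resize(np.hstack([i,j]),None,fx=5,fy=5,interpolation=0))
E
```

```text
[108  34  89] [107  43  83] [110  29  53] [105  31 100] [ 20 118 239] [ 20 118 237] [111  12 152]
(array([ 0.5423,  0.3407, -0.2614]), np.float64(844.6156862745097), np.float64(1607.0))
```

View pics/m2.png

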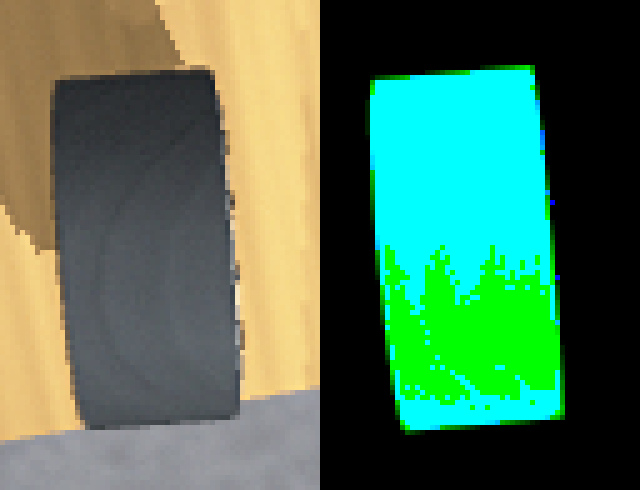

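The overlay shows that only the brightness threshold was too low; the outline already fits. I'll refit with a higher threshold.

```bash
sed -i 's/<95/<122/' fit.py; python3 - <<'E'
from fit import *
o=r.get_obs();c=r.calibration("wrist");a=cv2.imread("pics/w2.png")[:,:,::-1].copy()
p,e,n,m=fit(c,a,(288,142,352,240),.0835,np.array([.5416,.3389,-.3]));print(p,np.degrees(p[2]),e,n,o["eef_pos"])
print(delta(o,np.array([p[0],p[1],.09]),down(p[2]+np.pi)))
E
```

```text
[ 0.5413  0.3417 -0.2647] -15.168565438177183 70.04313725490196 2388.0 [0.5416 0.3389 0.2396]
(array([-0.0026,  0.0011,  0.1496]), array([ 0.001 , -0.0008, -0.0862]))
```

Request:
servo_tool:
  deltas:
    - [[-0.002,0.001,0.03,0,0,-0.05,0.085],[-0.0026,0.001,0.06,0,0,-0.086,0.085],[-0.0026,0.001,0.09,0,0,-0.086,0.085],[-0.0026,0.001,0.12,0,0,-0.086,0.085],[-0.0026,0.001,0.145,0,0,-0.086,0.085],[-0.0026,0.001,0.153,0,0,-0.086,0.085],[-0.0026,0.001,0.153,0,0,-0.086,0.06],[-0.0026,0.001,0.153,0,0,-0.086,0.04],[-0.0026,0.001,0.153,0,0,-0.086,0.02],[-0.0026,0.001,0.153,0,0,-0.086,0.02],[-0.0026,0.001,0.153,0,0,-0.086,0.02],[-0.0026,0.001,0.153,0,0,-0.086,0.02]]
  newtons: 40

```text
clock: 2.6
eef_pos: [0.5421, 0.3424, 0.0885]
tool_rot: [0.001, -0.608, 0.794, -0.0]
ft_force: [-0.6, -0.8, 6.9]
width: 0.0277
grasp_force: 42.6
```

Request:
servo_tool:
  deltas:
    - [[0,0,-0.01,0,0,0,0.02],[0,0,-0.025,0,0,0,0.02],[0,0,-0.05,0,0,0,0.02],[0,0,-0.08,0,0,0,0.02],[0,0,-0.11,0,0,0,0.02],[0,0,-0.14,0,0,0,0.02],[0,0,-0.17,0,0,0,0.02],[0,0,-0.19,0,0,0,0.02],[0,0,-0.19,0,0,0,0.02]]

```text
clock: 3.5
eef_pos: [0.5425, 0.3424, 0.2814]
tool_rot: [0.003, -0.608, 0.794, -0.001]
ft_force: [0.4, 0.1, -2.3]
width: 0.0275
grasp_force: 41.7
```

```bash
python3 - <<'E'
from h import *
o=r.get_obs();print(o["clock"],o["eef_pos"],o["width"],o["grasp_force"],o["joint_pos"])
p=np.array([.508,-.22,.275])
print(delta(o,np.array([.52,.15,.275]),down(np.radians(115))));print(delta(o,p,down(np.radians(-14.5))))
E
```

```text
3.5 [0.5425 0.3424 0.2814] 0.027497356099766692 41.654359102249146 [ 0.4905  0.4886  1.3613 -0.      1.2858 -2.3884]
(array([ 0.1917, -0.0282,  0.0057]), array([-0.0023,  0.0057,  0.8719]))
(array([ 0.5521, -0.1127,  0.0047]), array([0.0063, 0.0069, 3.1321]))
```

Request:
servo_tool:
  deltas:
    - [[0.015,-0.003,0.002,0,0,0.1,0.02],[0.04,-0.008,0.004,0,0,0.23,0.02],[0.065,-0.013,0.005,0,0,0.36,0.02],[0.09,-0.018,0.005,0,0,0.49,0.02],[0.115,-0.023,0.005,0,0,0.62,0.02],[0.14,-0.028,0.005,0,0,0.75,0.02],[0.165,-0.033,0.005,0,0,0.88,0.02],[0.19,-0.038,0.005,0,0,1.01,0.02],[0.215,-0.043,0.005,0,0,1.14,0.02],[0.24,-0.049,0.005,0,0,1.27,0.02],[0.265,-0.054,0.005,0,0,1.4,0.02],[0.276,-0.056,0.005,0,0,1.53,0.02]]

```text
clock: 4.7
eef_pos: [0.5234, 0.0592, 0.2714]
tool_rot: [-0.001, 0.114, 0.993, -0.0]
ft_force: [-0.1, 0.4, -2.8]
width: 0.0272
grasp_force: 41.5
```

```bash
python3 - <<'E'
from h import *
o=r.get_obs();print(o["clock"],o["eef_pos"],o["width"],o["grasp_force"],o["joint_pos"])
print(delta(o,np.array([.508,-.22,.275]),down(np.radians(-14.5))))
E
```

```text
4.7 [0.5234 0.0592 0.2714] 0.02719330721124596 41.46040320396423 [ 0.0244  0.2853  1.6829 -0.0004  1.175  -1.3178]
(array([-0.0482, -0.2754, -0.0034]), array([-0.0018, -0.0006,  1.5954]))
```

Request:
servo_tool:
  deltas:
    - [[-0.003,-0.02,-0.005,0,0,0.12,0.02],[-0.007,-0.045,-0.006,0,0,0.25,0.02],[-0.011,-0.07,-0.006,0,0,0.38,0.02],[-0.015,-0.095,-0.006,0,0,0.51,0.02],[-0.02,-0.12,-0.006,0,0,0.64,0.02],[-0.025,-0.145,-0.006,0,0,0.77,0.02],[-0.03,-0.17,-0.006,0,0,0.9,0.02],[-0.034,-0.195,-0.006,0,0,1.03,0.02],[-0.038,-0.22,-0.005,0,0,1.17,0.02],[-0.043,-0.245,-0.004,0,0,1.31,0.02],[-0.047,-0.265,-0.003,0,0,1.45,0.02],[-0.048,-0.275,-0.003,0,0,1.58,0.02]]

```text
clock: 5.9
eef_pos: [0.5097, -0.2192, 0.2741]
tool_rot: [-0.001, 0.786, 0.618, -0.0]
ft_force: [0.0, 0.2, -3.2]
width: 0.0274
grasp_force: 41.5
```

```bash
python3 - <<'E'
from h import *
for i in range(4): r.capture("side")
o=r.get_obs();c=r.calibration("wrist");a=r.capture("wrist");cv2.imwrite("pics/w3.png",a[:,:,::-1]);cv2.imwrite("pics/s3.png",r.capture("side")[:,:,::-1]);cv2.imwrite("pics/t3.png",r.capture("top")[:,:,::-1])
import pickle;pickle.dump((o,c),open("w3.pkl","wb"))
print(o["clock"],o["eef_pos"],o["tool_rot"],toolR(o).as_matrix(),o["width"],o["grasp_force"],np.abs(o["qvel"]).max())
print(proj(c,[[.508,-.2205,.075]]))
E
```

```text
6.1 [ 0.5101 -0.2174  0.2747] [-0.0006  0.7828  0.6223 -0.0002] [[ 0.2256  0.9742 -0.001 ]
 [ 0.9742 -0.2256  0.0007]
 [ 0.0005 -0.0012 -1.    ]] 0.027287175169172777 41.488895416259766 0.014146648597364591
[[316.3277 182.8215]]
```

View pics/w3.png

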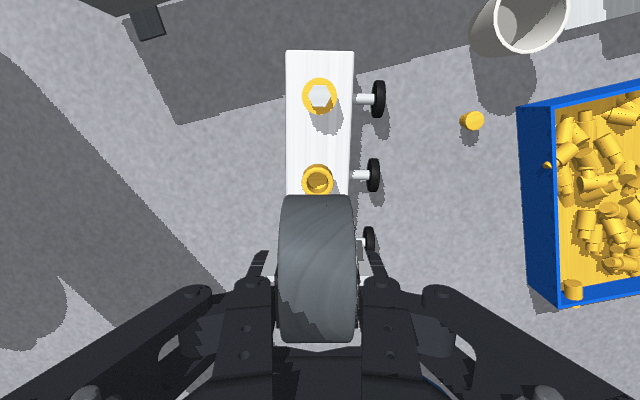

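The wrist view shows the open port at (317,181), just ahead of the held gauge (columns 279-356), and the plugged port at (320,96). The manifold edges run down columns 286 and 353, and the handles are on the right. I'll refine the port position, the manifold yaw and the gauge pose in the gripper.

```bash
cat > m3.py <<'E'
from fit import *
import pickle
o,c=pickle.load(open("w3.pkl","rb"));a=cv2.imread("pics/w3.png")[:,:,::-1].copy()
v=cv2.cvtColor(a,cv2.COLOR_RGB2HSV).astype(int)
def collar(roi,p0):
    x0,y0,x1,y1=roi;m=((v[y0:y1,x0:x1,1]>100)).astype(np.uint8)
    cs=np.vstack(cv2.findContours(m,0,2)[0]);h=cv2.convexHull(cs);M=np.zeros_like(m);cv2.fillPoly(M,[h],1)
    t=np.linspace(0,2*np.pi,60)
    P=lambda q:np.array([[q[0]+.017*np.cos(k),q[1]+.017*np.sin(k),z] for z in(.05,.075) for k in t])
    f=minimize(lambda q:np.abs(rend(c,P(p0+q*.001),roi)-M).sum(),[0,0],method="Nelder-Mead",options=dict(initial_simplex=[[0,0],[4,0],[0,4]]))
    return p0+f.x*.001,f.fun,M.sum()
A=collar((295,155,340,192),np.array([.508,-.2205]));B=collar((295,70,345,122),np.array([.528,-.1385]))
d=B[0]-A[0];print(A,B,np.linalg.norm(d),"yaw",np.degrees(np.arctan2(d[1],d[0]))-90)
g=cv2.cvtColor(a,cv2.COLOR_RGB2GRAY).astype(float)
for lo,hi,sg in((276,296,1),(343,363,-1)):
    pts=[]
    for y in list(range(60,80))+list(range(120,155)):
        e=np.diff(g[y,lo:hi])*sg
        e=np.clip(e,0,None);k=e.argmax();w=e[max(k-2,0):k+3];pts.append([lo+.5+np.average(np.arange(max(k-2,0),max(k-2,0)+len(w)),weights=w),y])
    W=np.array([back(c,p,.05)[:2] for p in pts]);
    l=cv2.fitLine(np.float32(W),cv2.DIST_HUBER,0,.001,.001).ravel();l[:2]*=np.sign(l[1])
    print("edge yaw",np.degrees(np.arctan2(l[1],l[0]))-90, "dist of port",l[0]*(A[0][1]-l[3])-l[1]*(A[0][0]-l[2]))
E
python3 m3.py
```

```text
(array([ 0.5086, -0.2215]), np.float64(28.227450980392156), np.uint64(768)) (array([ 0.5296, -0.1384]), np.float64(28.0), np.uint64(1039)) 0.08566769647048969 yaw -14.241461321849599
edge yaw -14.177933 dist of port -0.03428276835586366
edge yaw -14.190666 dist of port 0.034016805358170414
```

```bash
python3 - <<'E'
import cv2,numpy as np
s=cv2.imread("pics/s3.png");w=cv2.imread("pics/w3.png")
f=lambda a,x,y,w,h,k:cv2.resize(a[y:y+h,x:x+w],None,fx=k,fy=k,interpolation=cv2.INTER_CUBIC)
cv2.imwrite("pics/c3.png",np.hstack([f(s,265,100,130,200,3),f(w,270,160,100,150,4)]))
E
```

```text
(no output)
```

View pics/c3.png

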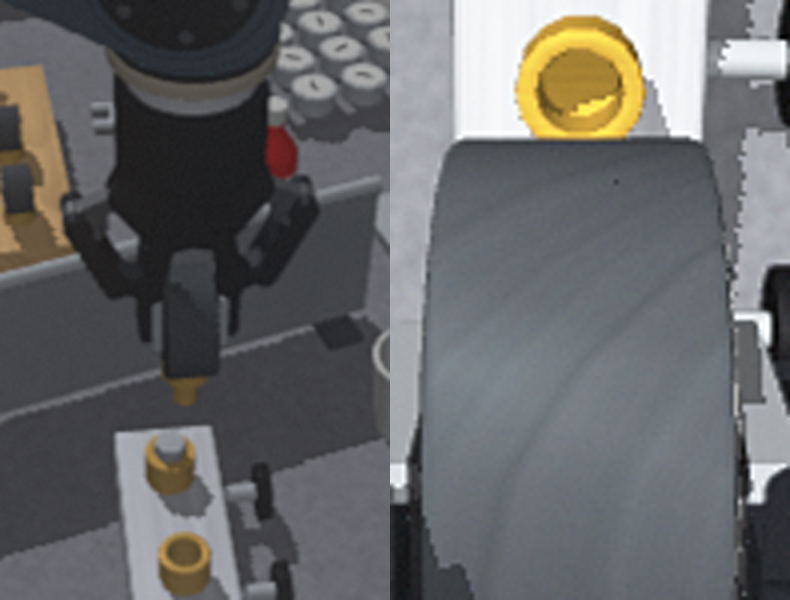

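The crop shows the gauge hanging upright in the jaws, with the stem tip at side pixel (326,234). The open port, plugged port and handles are all clear. I'll locate the stem against the ports in this same side picture, so that camera error cancels.

```bash
cat > st.py <<'E'
from fit import *
import sys
t=np.linspace(0,2*np.pi,60)
def tube(x,y,z0,z1,rad): return np.array([[x+rad*np.cos(k),y+rad*np.sin(k),z] for z in(z0,z1) for k in t])
def case(x,y,z,w): return cyl((x,y,w),z+.0605)
def run(c,a,z,p0,w,rs,port,rp):
    v=cv2.cvtColor(a,cv2.COLOR_RGB2HSV).astype(int)
    def go(p0,roi,model,fill):
        x0,y0,x1,y1=roi;u=v[y0:y1,x0:x1];m=((u[...,1]>110)&(u[...,0]<35)).astype(np.uint8)
        if fill:
            h=cv2.convexHull(np.vstack(cv2.findContours(m,0,2)[0]));m[:]=0;cv2.fillPoly(m,[h],1)
        f=minimize(lambda q:np.abs(model(p0+q*.001,roi)-m).sum(),[0,0],method="Nelder-Mead",options=dict(initial_simplex=[[0,0],[4,0],[0,4]]))
        return p0+f.x*.001,f.fun,m.sum()
    S=lambda q,roi:np.clip(np.maximum(rend(c,tube(*q,z,z+.022,.007),roi),rend(c,tube(*q,z+.022,z+.03,.0145),roi))-rend(c,case(*q,z,w),roi),0,1)
    C=lambda q,roi:rend(c,tube(*q,.05,.075,.017),roi)
    A=go(p0,rs,S,False);B=go(port,rp,C,True)
    print("stem",A,"port",B,"port-stem",B[0]-A[0]);return A,B
E
python3 - <<'E'
from st import *
import pickle
o,_=pickle.load(open("w3.pkl","rb"));c=r.calibration("side");a=cv2.imread("pics/s3.png")[:,:,::-1].copy()
port=np.array([.5086,-.2215]);e=o["eef_pos"]
A,B=run(c,a,e[2]-.0655,e[:2],np.radians(180-13),(310,215,345,242),port,(312,270,342,300))
print(e,"stem - tcp",A[0]-e[:2]-(B[0]-port))
o=r.get_obs();e=o["eef_pos"];print(e)
for z in(.18,.152):print(delta(o,np.array([*(e[:2]+B[0]-A[0]),z]),down(np.radians(-14.2))),delta(o,np.array([*port,z]),down(np.radians(-14.2))))
E
```

```text
stem (array([ 0.5112, -0.2141]), np.float64(21.101960784313725), np.uint64(65)) port (array([ 0.5101, -0.2196]), np.float64(61.63137254901961), np.uint64(284)) port-stem [-0.0011 -0.0055]
[ 0.5101 -0.2174  0.2747] stem - tcp [-0.0004  0.0015]
[ 0.5105 -0.2171  0.2752]
(array([-0.0056,  0.0002,  0.0952]), array([-0.0003, -0.0002,  0.0198])) (array([-0.0047, -0.0008,  0.0952]), array([-0.0003, -0.0002,  0.0198]))
(array([-0.0057,  0.0002,  0.1232]), array([-0.0003, -0.0002,  0.0198])) (array([-0.0047, -0.0008,  0.1232]), array([-0.0003, -0.0002,  0.0198]))
```

Request:
servo_tool:
  deltas:
    - [[-0.002,0,0.015,0,0,0.01,0.02],[-0.004,0,0.035,0,0,0.02,0.02],[-0.0052,-0.0003,0.055,0,0,0.02,0.02],[-0.0052,-0.0003,0.075,0,0,0.02,0.02],[-0.0052,-0.0003,0.095,0,0,0.02,0.02],[-0.0052,-0.0003,0.11,0,0,0.02,0.02],[-0.0052,-0.0003,0.119,0,0,0.02,0.02],[-0.0052,-0.0003,0.1225,0,0,0.02,0.02],[-0.0052,-0.0003,0.1225,0,0,0.02,0.02],[-0.0052,-0.0003,0.1225,0,0,0.02,0.02],[-0.0052,-0.0003,0.1225,0,0,0.02,0.02]]

```text
clock: 7.35
eef_pos: [0.5093, -0.223, 0.1535]
tool_rot: [0.001, 0.79, 0.613, 0.0]
ft_force: [-0.3, -0.5, -2.2]
width: 0.0279
grasp_force: 41.5
```

```bash
python3 - <<'E'
from st import *
s=r.capture("side");o=r.get_obs();w=r.capture("wrist");tp=r.capture("top")
for n,i in(("s4",s),("w4",w),("t4",tp)):cv2.imwrite(f"pics/{n}.png",i[:,:,::-1])
e=o["eef_pos"];Rm=toolR(o).as_matrix();print(o["clock"],e,"yaw",np.degrees(np.arctan2(Rm[1,1],Rm[0,1])),Rm[:,2],o["width"],o["grasp_force"],o["ft_force"])
print(delta(o,np.array([.5086,-.2215,.1505]),down(np.radians(-14.2))))
c=r.calibration("side");print(proj(c,[[*e[:2],e[2]-.0655],[.5086,-.2215,.075]]))
f=lambda a,x,y,w,h,k:cv2.resize(a[y:y+h,x:x+w,::-1],None,fx=k,fy=k,interpolation=cv2.INTER_CUBIC)
cv2.imwrite("pics/c4.png",np.hstack([f(s,280,195,100,125,4),f(tp,360,200,90,125,4)]))
E
```

```text
7.4 [ 0.5093 -0.223   0.1534] yaw -14.37699698956318 [ 0.0009 -0.0005 -1.    ] 0.027686998173475797 41.51721239089966 [ 0.1075 -0.2336 -3.0411]
(array([ 0.0013, -0.001 ,  0.0029]), array([ 0.001 ,  0.0003, -0.0031]))
[[326.3314 279.8104]
 [325.6463 283.5952]]
```

View pics/c4.png

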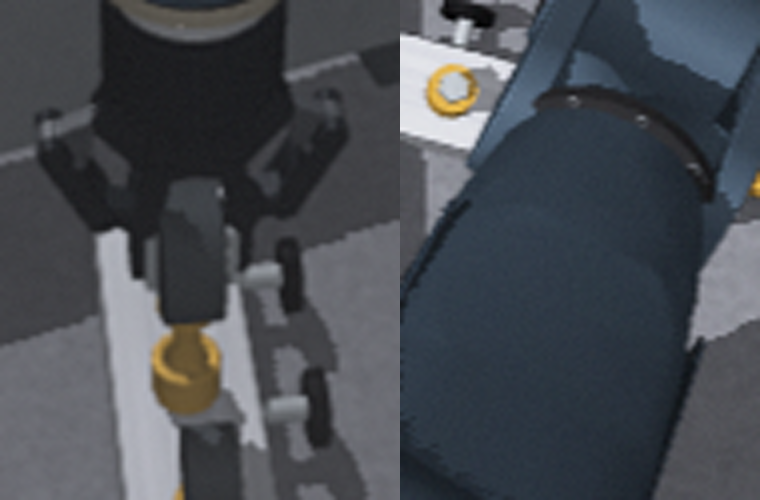

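The side view shows the stem standing in line over the open collar, at crop (187,345), with clear air around it. The lateral error is within about 0.5 mm, so only the last 2.7 mm of height is left to trim.

Request:
servo_tool:
  deltas:
    - [[0,-0.0003,0.001,0,0,-0.003,0.02],[0,-0.0003,0.002,0,0,-0.003,0.02],[0,-0.0003,0.002,0,0,-0.003,0.02],[0,-0.0003,0.002,0,0,-0.003,0.02],[0,-0.0003,0.002,0,0,-0.003,0.02]]

```text
clock: 8.0
eef_pos: [0.5087, -0.2228, 0.1508]
tool_rot: [0.0, 0.789, 0.614, 0.0]
ft_force: [0.4, 0.1, -2.4]
width: 0.0275
grasp_force: 41.5
```

```bash
python3 - <<'E'
from h import *
o=r.get_obs();Rm=toolR(o).as_matrix();print(o["clock"],o["eef_pos"],np.degrees(np.arctan2(Rm[1,1],Rm[0,1])),o["grasp_force"],np.abs(o["qvel"]).max())
E
```

```text
8.0 [ 0.5087 -0.2228  0.1508] -14.211945592152656 41.51602327823639 0.0018005820107518098
```

Tip height is about 85.3 mm, which is 10 mm above the mouth. The gauge is centred, square and still.

```bash
python3 -c "
from bench import r
print(r.job_done())"
```

```text
the job is handed in; nothing more can be done
None
```

The large gauge is held upright in the gripper about 10 mm above the open port, centred to within about 1 mm by my measurements, with its dial square to the manifold's valve-handle side; the job was handed in at about 8 s.

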